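# Find the free well of a block heater by touch and seat a tube in it

### The arm

A 7-joint arm with a two-finger parallel gripper is mounted at the origin on a cart in front of the work surface, level with it; the furniture and walls round the work are solid. World frame = base frame: x ahead of the robot, y to its left, z up, the work surface at z = 0. Lengths are in m, angles in rad, forces in N, time in s.
With the tool pointing down it reaches from about 0.35 to 0.9 m from the base axis. Payload 8.1 kg.
Tool frame: the origin (TCP) lies at the very end of the fingers, on their centre line; the grasp point (between the pads) lies arm.tcp_to_grasp behind it (arm.tcp_to_grasp is the distance from the TCP to the grasp point, in m); z points along the fingers, y is the line along which they close (so a half turn about z gives the same grasp; the last joint's range is limited). The gripper opens to 85 mm and grips with 20 to 120 N. Pads are 22 mm wide; open, the fingers measure 114 mm over their backs; the gripper's body (76 mm by 85 mm) begins 54 mm behind the grasp point. The pads swing forward as they close: fully open they stand 13 mm farther back than shut.
Start: joints at [-0.103, 0.434, 0.025, 1.573, -0.012, 1.134, -0.075], TCP at [0.625, -0, 0.197] pointing down, gripper open.
Joint ranges: [-2.62, 2.62], [-0.44, 2.09], [-1.27, 1.32], [0.08, 2.57], [-1.32, 4.46], [0.12, 2], [-2.74, 2.74]. Speed limits (rad/s): [2.22, 2.22, 3.01, 3.01, 3.14, 3.14, 3.14].

### API

Orientations are given as a rotation vector (axis times angle).
In Python, from station import arm gives the robot as it stands. The module is installed in compiled form; this text tells all that it offers.
- The arm moves only by the tool move_arm, never from a script. Its argument "steps" is a list of rows, each an object with "delta_pos": the shift along the tool's x, y, z normalised to -1 to 1, where 1 is 20 mm, a list of three; "turn": the turn, a rotation vector about the tool's x, y, z normalised to -1 to 1, where 1 is 0.15 rad, a list of three. In form: [{"delta_pos": [tx, ty, tz], "turn": [rx, ry, rz]}, ...]. A call has 1 to 12 rows; each row shifts and turns the commanded pose from where the row before left it, along the tool's axes as they then stand; what a row does not reach is not made up. A row lasts 1/8 s, in which the tool goes at most 62.5 mm and 10.7 degrees, less where a joint would pass 70% of its speed; a pose out of reach is approached as far as the arm can. A call with a number of a shift or a turn outside -1 to 1 is refused whole. A call with a gripper value outside its range is refused whole. "jaw" is the opening, from 0 (shut) to 1 (fully open), set as the call begins (left out, the last holds). The fingers move at their own pace and stop on an object; the grip force is fixed at half the most. Time passes only in rows, so rows that do not move let the fingers close. It gives the time, the measured TCP pose, the force, the opening and the grip force at its end, in the units of the state.
- arm.get_obs(): the state, without advancing time (a new reading comes with each control period).
- arm.camera(name): name is "scene" or "side" or "wrist"; returns a dict with "pixels" (480x640x3 uint8, red, green, blue), "z_map" (480x640 float32, m along the optical axis (not along the pixel's ray), 0 where there is no reading), "fovy" (degrees; the focal length in pixels is half the picture's height over the tangent of half this angle, whatever the lens; pixels are square), "cx", "cy" (the principal point, pixels), "dist" ([k1, k2, p1, p2, k3] as OpenCV has them; the pictures are not rectified), "world_to_cam" (4x4, takes a point from world to camera coordinates). Camera axes: x right, y up, looking along -z (the intrinsics and any distortion apply to the point x, -y, -z); pixel columns grow to the right and rows downward; lengths in m; the calibration is good to about 2 mm. A picture is of the moment at which its call begins.
- arm.hand_in(): hands the job in; it is judged then, once.
Trained networks look in a picture, given as the dict that the camera call returned (one of the last four; its "shot" number tells which), for a name from the list of things; names that differ only in an ending like _2 or _b are one class to them, and where a whole thing is asked for, a point or a joint stands for the part that bears it (a point fixed in the world has none). Each returns a list of dicts, best first, with "p" (0 to 1); they miss things now and then, are a little off and sometimes report something else, mostly with a low value. They report only what shows in the picture. A call takes as long as a camera call. They do not tell look-alikes from the thing itself.
- arm.find_in(query, picture): "position" ([x, y, z] in m, in world coordinates, good to about 4 mm: the middle of the surface that is visible of it).
- arm.cut_out(query, picture): "region" (480x640 bool, what is visible of it).
The state is a dict: "time_s": time; "joints": joint angles; "joint_velocities": joint speeds; "effort": joint torques, N m; "eef_pos": TCP position; "eef_rot": TCP orientation; "contact_force": force on the tool from outside, world axes, zero at the start; "ft_torque": the same for the moment, N m; "gripper_width": finger opening in m; "grasp_force": force on a finger pad.
Only numpy, scipy, OpenCV 4.12 (cv2) and the standard library are available. Lean on these libraries where they do the work, as an engineer would, in place of code of your own. Each camera call takes 0.05 s, during which the arm holds its last target. There are 200 camera calls.

### The job

Lay the capped tube in the slanted rest with its cap end up and let go of it, so that you can take it again by its cap. Then use it to feel the three deep wells of the block heater: two still have a broken-off stub stuck at the bottom, on which the tube stands far too high, and only one is free. Leave the tube standing fully home in the free well, and do not disturb the beaker, the violet stain bottle or the red-lidded cup.

Things in the scene. Friction and masses are not known exactly. Their poses are not given: they have to be found in the camera images.
- tube_mid (a point): middle, on its axis, of the loose white tube with a blue cap (140 mm long, about 60 g). Own x runs along the tube from tip to cap. The white body, 30 mm in diameter, is the first 115 mm from the tip; the blue cap is the last 25 mm. It starts lying on the worktop, cap end to the robot's left or towards the robot
- tube_cap (a point): middle of the tube's cap on the axis, 57.5 mm from tube_mid along own x. The cap is an octagon 34 mm across its flats; its flats face along own y and z (and between). At the start it lies on one flat, so that two others stand upright at its sides
- tube_tip (a point): centre of the tube's flat tip (16 mm diameter, widening to 30 mm over the first 12 mm), 70 mm from tube_mid along own -x
- rest: fixed slanted rest, grey base 140 x 80 x 6 mm; origin under its middle, z up. The tube leans in it at 45 degrees in two V saddles, tip low against a stop plate, cap high and free: its axis from tip to cap points along (-0.707, 0, 0.707) in the rest's own axes, the cap roughly to the robot's left
- rest_mid (a point): where tube_mid lies when the tube is seated in the rest, 86.5 mm above the worktop. Saddles: 42 mm wide, 10 mm long along the tube, centred 25 and 91 mm from its tip, tops 4 mm below its axis; the 56 mm between them are clear for fingers to 30 mm below the axis. Stop plate 30 mm wide, up to 8 mm above the axis
- heater: fixed block heater: aluminium block 64 x 170 x 95 mm (x, y, z), white skirt 92 x 190 mm up to 60 mm height; origin under its middle. Three upright round wells along its own y, 34 mm wide, 55 mm apart. The free well's floor is 77 mm below the mouth; in the two others a rigid stuck stub stops the tube 47 mm below the mouth. Which are blocked is not reported
- well_1 (a point): centre of the mouth of the well at own +y of the heater, 95 mm above the worktop
- well_2 (a point): centre of the mouth of the middle well
- well_3 (a point): centre of the mouth of the well at own -y of the heater
- beaker: loose empty beaker, 52 mm diameter, 68 mm tall, at the back; origin under its middle; leave alone
- violet_bottle: loose bottle of violet stain with a black cap, 48 mm diameter, 85 mm tall, at the back; origin under its middle; leave alone
- red_cup: loose white sample cup with a red lid, 66 mm diameter, 68 mm tall, at the left; origin under its middle; leave alone
Things that resemble listed ones, but are neither listed nor needed, are in the scene too. Leave any pink look-alike of the heater alone.

How it is judged:
By the outcome, as a careful person would: the job done as asked, in the order asked, and still so for the second after the job is handed in, with the robot touching nothing.
It also fails if it takes over 69 s, if anything falls off the work surface, if the arm or the gripper's body presses on something with over 40 N, if the wrist force passes 120 N, or if a joint passes its speed limit or range.

## Working session

There is one attempt and no reset: what is moved stays moved. The work goes in short steps, Python scripts to look and compute and a tool call to move; the robot and the scene stay as the last step left them, time stands still between calls to the robot, and variables do not carry over. Pictures are saved under pics/ and viewed, at most 10 in all, crops included, and the job is handed in when it is done.

Besides the shell and the picture viewer there is one more tool, called after "Call:" as name(argument=value, ...) on one line, values as JSON. move_arm: Moves the arm, as the interface text tells. Its arguments: {"type":"object","properties":{"steps":{"type":"array","items":{"type":"object","properties":{"delta_pos":{"type":"array","items":{"type":"number"}},"turn":{"type":"array","items":{"type":"number"}}}}},"jaw":{"type":"number"}},"required":["steps"]}

```bash
mkdir -p pics
cat > h.py <<'E'
import numpy as np, cv2
from station import arm
from scipy.spatial.transform import Rotation as R
def K(c):
    f=240/np.tan(np.radians(c['fovy'])/2); return np.array([[f,0,c['cx']],[0,f,c['cy']],[0,0,1.]])
def proj(c,P):
    P=np.atleast_2d(P); q=(c['world_to_cam']@np.c_[P,np.ones(len(P))].T)[:3].T*[1,-1,-1]
    return cv2.projectPoints(q,np.zeros(3),np.zeros(3),K(c),np.array(c['dist'],float))[0][:,0]
def cloud(c,mask=None):
    z=c['z_map']; m=z>0
    if mask is not None: m&=mask
    v,u=np.nonzero(m); n=cv2.undistortPoints(np.c_[u,v].astype(float)[:,None],K(c),np.array(c['dist'],float))[:,0]
    d=z[v,u]; p=np.c_[n[:,0]*d,-n[:,1]*d,-d,np.ones(len(d))]
    return (np.linalg.inv(c['world_to_cam'])@p.T).T[:,:3],u,v
def save(c,n,crop=None,s=1):
    im=c['pixels'][...,::-1]
    if crop: im=im[crop[1]:crop[3],crop[0]:crop[2]]
    cv2.imwrite('pics/'+n,cv2.resize(im,None,fx=s,fy=s))
E
python3 - <<'E'
from h import *
o=arm.get_obs();print({k:np.round(v,3) for k,v in o.items()},arm.tcp_to_grasp)
for n in ('scene','side'):
    c=arm.camera(n);save(c,n+'0.png')
    print(n,np.round(np.linalg.inv(c['world_to_cam'])[:3,3],3))
    for q in ['tube_mid','tube_cap','tube_tip','rest','rest_mid','heater','well_1','well_2','well_3','beaker','violet_bottle','red_cup']:
        print(q,[(np.round(d['position'],3).tolist(),round(d['p'],2),proj(c,d['position'])[0].round().tolist()) for d in arm.find_in(q,c)[:4]])
E
```

```text
{'time_s': np.float64(0.0), 'joints': array([-0.103,  0.435,  0.025,  1.574, -0.012,  1.134, -0.075]), 'joint_velocities': array([ 0.001, -0.001,  0.   , -0.   , -0.   ,  0.001,  0.   ]), 'effort': array([ 0.0000e+00, -6.7046e+01,  1.0250e+00, -3.1620e+01,  1.6000e-02,
        1.3000e-02, -0.0000e+00]), 'eef_pos': array([ 0.624, -0.   ,  0.196]), 'eef_rot': array([-2.221e+00, -2.221e+00,  2.000e-03]), 'contact_force': array([-0.061, -0.892, -0.013]), 'ft_torque': array([-0.019,  0.015,  0.008]), 'grasp_force': np.float64(0.0), 'gripper_width': np.float64(0.085)} 0.0187
scene [-0.071 -0.866  0.971]
tube_mid [([0.503, 0.266, 0.026], 0.87, [250.0, 217.0])]
tube_cap [([0.513, 0.261, 0.025], 0.87, [253.0, 217.0]), ([0.535, 0.048, 0.005], 0.54, [298.0, 255.0])]
tube_tip [([0.508, 0.266, 0.024], 0.84, [251.0, 217.0])]
rest [([0.533, 0.048, 0.005], 0.76, [297.0, 255.0])]
rest_mid []
heater [([0.438, -0.557, 0.069], 0.94, [429.0, 410.0]), ([0.526, -0.314, 0.069], 0.89, [381.0, 317.0])]
well_1 [([0.438, -0.557, 0.074], 0.6, [429.0, 409.0]), ([0.525, -0.316, 0.068], 0.58, [381.0, 318.0])]
well_
[... 469 characters left out ...]
de [-0.178  0.279  1.401]
tube_mid [([0.507, 0.273, 0.031], 0.83, [239.0, 308.0])]
tube_cap [([0.504, 0.273, 0.028], 0.8, [239.0, 309.0])]
tube_tip [([0.506, 0.274, 0.033], 0.8, [238.0, 308.0])]
rest [([0.533, 0.058, 0.003], 0.56, [301.0, 280.0])]
rest_mid [([0.536, 0.059, 0.002], 0.9, [301.0, 279.0])]
heater [([0.437, -0.519, 0.072], 0.57, [475.0, 231.0])]
well_1 [([0.444, -0.522, 0.073], 0.56, [475.0, 229.0])]
well_2 [([0.444, -0.522, 0.073], 0.56, [475.0, 229.0])]
well_3 [([0.444, -0.522, 0.073], 0.56, [475.0, 229.0])]
beaker [([0.696, 0.112, 0.041], 0.53, [267.0, 240.0])]
violet_bottle [([0.68, -0.111, 0.049], 0.65, [331.0, 220.0])]
red_cup [([0.589, 0.452, 0.068], 0.72, [170.0, 302.0])]
```

View pics/scene0.png

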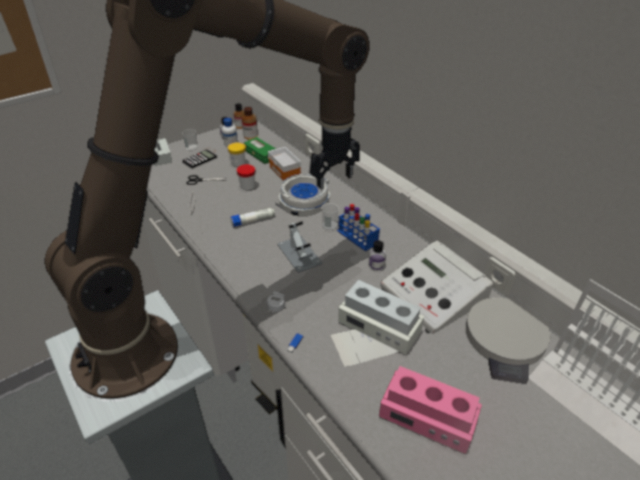

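View pics/side0.png

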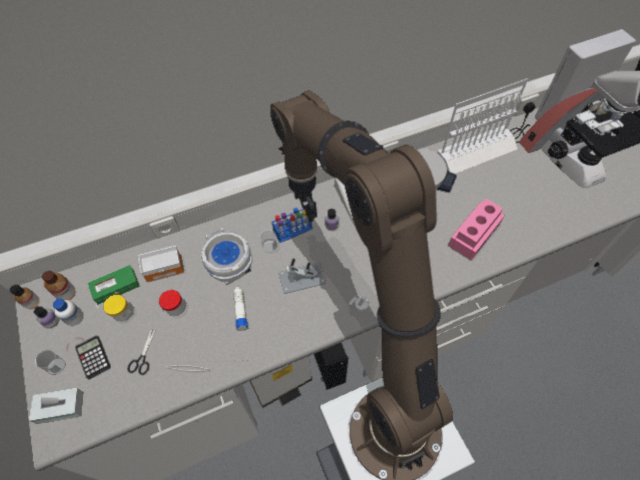

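The tube is at scene (252,217) with its cap to the lower left, the rest at (298,250), the grey heater at (381,315) and the pink look-alike at (430,408). Things that could be taken for the tube are the small blue stick at (296,342) and the blue-capped bottle at (229,130). I choose the tube at (252,217) and check it in a crop, with the geometry measured from depth.

```bash
cat > geo.py <<'E'
from h import *
c=arm.camera('scene');s=arm.camera('side')
ims=[]
for k,(x,y) in ((c,(252,217)),(s,(240,308)),(c,(298,248)),(s,(301,278)),(c,(381,315))):
    ims.append(cv2.resize(k['pixels'][y-40:y+40,x-40:x+40,::-1],(264,264),interpolation=2))
ims.append(ims[0]*0);cv2.imwrite('pics/crops.png',np.vstack([np.hstack(ims[:3]),np.hstack(ims[3:])]))
for n,k in (('c',c),('s',s)):
    P,u,v=cloud(k); col=k['pixels'][v,u].astype(int)
    np.savez(n+'.npz',P=P,u=u,v=v,col=col)
    b=(abs(P[:,0]-.505)<.13)&(abs(P[:,1]-.27)<.12)&(P[:,2]>.01)&(P[:,2]<.05)
    Q=P[b];cl=col[b]; blue=(cl[:,2]>cl[:,0]+40)&(cl[:,2]>80); wh=(cl.min(1)>130)
    print(n,'tube n',len(Q),'blue',Q[blue].mean(0).round(4),Q[blue].min(0).round(3),Q[blue].max(0).round(3),'white',Q[wh].mean(0).round(4),Q[wh].min(0).round(3),Q[wh].max(0).round(3))
    t=Q[blue|wh]; x=t[:,:2]; w=np.linalg.svd(x-x.mean(0),full_matrices=False)[2][0]; pr=(x-x.mean(0))@w
    print(' axis',w.round(3),pr.min(),pr.max(),x.mean(0), 'centre',x.mean(0)+w*(np.percentile(pr,.5)+np.percentile(pr,99.5))/2)
    b=(abs(P[:,0]-.525)<.15)&(abs(P[:,1]+.31)<.15)&(P[:,2]>.088)&(P[:,2]<.102)
    T=P[b]; 
    if len(T)>50: print(' block top',len(T),T[:,2].mean(),cv2.minAreaRect((T[:,:2]*1000).astype(np.float32)))
    b=(abs(P[:,0]-.533)<.12)&(abs(P[:,1]-.05)<.12)&(P[:,2]>.0035)&(P[:,2]<.011)
    T=P[b]; print(' base',len(T),T[:,2].mean(),cv2.minAreaRect((T[:,:2]*1000).astype(np.float32)))
    for lo,hi in((.02,.04),(.04,.06),(.06,.08),(.08,.11)):
        b=(abs(P[:,0]-.533)<.09)&(abs(P[:,1]-.05)<.09)&(P[:,2]>lo)&(P[:,2]<hi);print('  rest z',lo,b.sum(),P[b].mean(0).round(3) if b.any() else '',P[b].min(0).round(3) if b.any() else '',P[b].max(0).round(3) if b.any() else '')
E
python3 geo.py
```

```text
c tube n 636 blue [0.4596 0.2753 0.0297] [0.444 0.263 0.014] [0.478 0.297 0.04 ] white [0.5377 0.2643 0.0297] [0.473 0.209 0.01 ] [0.632 0.379 0.047]
 axis [-0.996  0.087] -0.11911329791187505 0.07387413376524711 [0.51792514 0.26707901] centre [0.53933172 0.26521272]
 block top 1290 0.09479288365668112 ((535.7440795898438, -338.95318603515625), (269.14044189453125, 140.928466796875), 79.37724304199219)
 base 1110 0.006029914222668462 ((533.147705078125, 49.756813049316406), (238.98106384277344, 239.7252960205078), 89.86138153076172)
  rest z 0.02 77 [0.537 0.05  0.029] [ 0.518 -0.003  0.02 ] [0.548 0.093 0.04 ]
  rest z 0.04 144 [0.539 0.042 0.049] [ 0.514 -0.007  0.04 ] [0.559 0.094 0.06 ]
  rest z 0.06 67 [0.543 0.077 0.068] [0.533 0.062 0.06 ] [0.556 0.092 0.079]
  rest z 0.08 61 [0.546 0.076 0.094] [0.52  0.063 0.08 ] [0.564 0.099 0.106]
s tube n 705 blue [0.4598 0.2819 0.0306] [0.445 0.265 0.017] [0.477 0.3   0.043] white [0.5453 0.2651 0.0283] [0.473 0.167 0.01 ] [0.635 0.305 0.042]
 axis [-0.983  0.182] -0.11556648786253362 0.08285673930287434 [0.52810113 0.26845362] centre [0.54444479 0.26542005]
 base 853 0.00584377368965906 ((532.9579467773438, 50.15583801269531), (239.39715576171875, 239.5675048828125), 89.92355346679688)
  rest z 0.02 110 [0.534 0.029 0.031] [ 0.517 -0.007  0.02 ] [0.549 0.096 0.04 ]
  rest z 0.04 100 [0.538 0.048 0.048] [ 0.514 -0.003  0.04 ] [0.558 0.097 0.06 ]
  rest z 0.06 29 [0.538 0.082 0.068] [0.532 0.065 0.06 ] [0.549 0.097 0.08 ]
  rest z 0.08 70 [0.546 0.083 0.09 ] [0.522 0.065 0.081] [0.563 0.1   0.102]
```

View pics/crops.png

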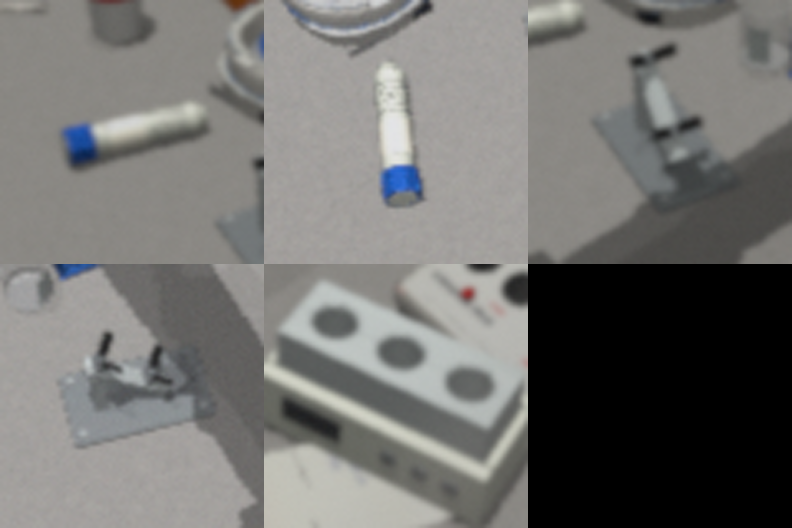

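The crop confirms the tube: white body, blue octagonal cap towards the robot. Next come the fits, using the masks.

```bash
cat > fit.py <<'E'
from h import *
from scipy.optimize import least_squares, minimize
from scipy.ndimage import binary_erosion
def mask(q,c,near):
    best=None
    for d in arm.cut_out(q,c):
        P,_,_=cloud(c,d['region']); 
        if len(P)<20: continue
        e=np.linalg.norm(np.median(P,0)[:2]-near)
        if best is None or e<best[0]: best=(e,d['region'],round(d['p'],2))
    return best
def segfit(P,L,W,x0,zr=0):
    # rectangle L x W outside distance + fill penalty
    def f(p):
        d=P[:,:2]-p[:2]; a=np.c_[np.cos(p[2]),np.sin(p[2])][0]; u=abs(d@a)-L/2; v=abs(d@[-a[1],a[0]])-W/2
        return np.r_[np.clip(u,0,None),np.clip(v,0,None)]
    return least_squares(f,x0,loss='soft_l1',f_scale=.002)
if __name__=='__main__':
  for n in ('scene','side'):
    c=arm.camera(n)
    m=mask('tube_mid',c,[.505,.27])
    if m:
        P,u,v=cloud(c,m[1]); col=c['pixels'][v,u].astype(int); k=P[:,2]>.012;P=P[k];col=col[k]
        def f(p):
            a=np.array([np.cos(p[2]),np.sin(p[2])]);d=P[:,:2]-p[:2];t=d@a;h=d@[-a[1],a[0]];
            r=np.hypot(h,P[:,2]-.0165); R_=np.where(t>.045,.0175,np.interp(t,[-.07,-.058],[.008,.015]))
            return np.r_[r-R_,np.clip(abs(t)-.07,0,None)*2]
        r=least_squares(f,[.52,.27,2.95],loss='soft_l1',f_scale=.002)
        a=np.array([np.cos(r.x[2]),np.sin(r.x[2])]);t=(P[:,:2]-r.x[:2])@a;bl=col[:,2]>col[:,0]+40
        print(n,'tube',m[0],m[2],len(P),r.x.round(4),'t range',np.percentile(t,[1,99]).round(4),'blue from',np.percentile(t[bl],[2,98]).round(4),np.sqrt(np.mean(r.fun**2)))
    m=mask('heater',c,[.525,-.32])
    if m and m[0]<.06:
        P,u,v=cloud(c,m[1]);T=P[abs(P[:,2]-.095)<.004]
        k=[cv2.minAreaRect((T[:,:2]*1000).astype(np.float32))];r=segfit(T,.170,.064,[*T[:,:2].mean(0),np.radians(k[0][2])+(np.pi/2 if k[0][1][1]>k[0][1][0] else 0)])
        print(n,'heater',m[2],len(T),k,r.x.round(4))
    m=mask('rest',c,[.533,.05])
    if m and m[0]<.06:
        P,u,v=cloud(c,m[1]);T=P[(abs(P[:,2]-.006)<.0025)]
        k=[cv2.minAreaRect((T[:,:2]*1000).astype(np.float32))];th=np.radians(k[0][2])+(np.pi/2 if k[0][1][1]>k[0][1][0] else 0)
        r=segfit(T,.140,.080,[*T[:,:2].mean(0),th]);print(n,'rest',m[2],len(T),k,r.x.round(4))
        H=P[P[:,2]>.085];print('  high',H.mean(0).round(4),len(H))
    im=c['pixels'].copy()
E
python3 fit.py
```

```text
scene tube 0.006594697479881782 0.58 395 [0.5156 0.2715 2.9239] t range [-0.069  0.07 ] blue from [0.0423 0.0687] 0.0023561527756420656
scene heater 0.79 1148 [((543.2950439453125, -293.7961730957031), (70.18521118164062, 172.18435668945312), 20.50511932373047)] [ 0.5438 -0.2939  1.9161]
scene rest 0.9 443 [((540.5909423828125, 53.30204772949219), (146.58627319335938, 81.77446746826172), 81.212158203125)] [0.5405 0.0524 1.4224]
  high [0.5472 0.0752 0.0946] 52
side tube 0.004945618987041167 0.57 396 [0.51   0.2725 2.9229] t range [-0.0653  0.066 ] blue from [0.0359 0.0642] 0.0023352977313068715
side rest 0.93 372 [((539.1365356445312, 54.16584014892578), (139.15353393554688, 83.8477783203125), 80.56021881103516)] [0.5397 0.0544 1.4125]
  high [0.5436 0.0807 0.0921] 43
```

Run:
```python
from fit import *
O=np.array([.540,.0534]);th=1.417;d=np.array([np.cos(th),np.sin(th)]);l=np.array([-d[1],d[0]])
for n in ('scene','side'):
    c=arm.camera(n);m=mask('rest',c,[.533,.05]);M=cv2.dilate(m[1].astype(np.uint8),np.ones((7,7)))>0
    P,u,v=cloud(c,M);col=c['pixels'][v,u].astype(int)
    k=P[:,2]>.02;P=P[k];col=col[k]
    a=(P[:,:2]-O)@d;b=(P[:,:2]-O)@l;z=P[:,2]-.0865
    s=(a+z)*.7071;w=(z-a)*.7071
    dark=col.max(1)<70
    print(n,dark.sum());
    for g in (dark,):
        for lo,hi in((-.09,-.02),(-.02,.08)):
            q=g&(s>lo)&(s<hi)
            if q.sum()>5:print('  s pct',np.percentile(s[q],[2,25,50,75,98]).round(4),'w',np.percentile(w[q],[2,50,98]).round(4),'lat',np.percentile(b[q],[2,50,98]).round(4),q.sum())
    i=np.argsort(s);print(np.c_[s,w,b,col[:,0]][i][::12].round(3).tolist())
```

```text
scene 52
  s pct [-0.073  -0.0469 -0.0452 -0.0435 -0.0416] w [-0.0159 -0.0067  0.0014] lat [-0.0195 -0.0073  0.0197] 30
  s pct [0.0182 0.0196 0.0206 0.0225 0.0241] w [-0.0186 -0.0085  0.0011] lat [-0.0184 -0.0087  0.0171] 22
[[-0.074, 0.006, -0.01, 75.0], [-0.072, 0.0, 0.013, 83.0], [-0.069, 0.004, 0.004, 118.0], [-0.06, -0.029, 0.002, 118.0], [-0.054, -0.027, 0.0, 106.0], [-0.05, -0.032, -0.006, 94.0], [-0.047, 0.001, -0.021, 87.0], [-0.045, -0.005, -0.008, 35.0], [-0.043, -0.003, -0.018, 50.0], [-0.04, -0.013, -0.006, 91.0], [-0.036, -0.029, -0.01, 134.0], [-0.031, -0.027, -0.002, 165.0], [-0.026, -0.03, 0.002, 162.0], [-0.023, -0.031, 0.004, 156.0], [-0.019, -0.064, 0.008, 90.0], [-0.017, -0.023, -0.002, 166.0], [-0.013, -0.06, 0.001, 103.0], [-0.01, -0.066, 0.007, 105.0], [-0.007, -0.054, 0.003, 96.0], [-0.004, -0.049, 0.007, 93.0], [0.0, -0.032, -0.002, 156.0], [0.004, -0.032, 0.009, 93.0], [0.008, -0.03, -0.004, 115.0], [0.013, -0.032, 0.009, 108.0], [0.017, -0.026, 0.007, 86.0], [0.019, -0.006, -0.016, 60.0], [0.021, -0.013, -0.003, 75.0], [0.024, -0.016, 0.004, 66.0], [0.026
[... 355 characters left out ...]
2, 0.015, 93.0], [-0.069, -0.01, -0.014, 99.0], [-0.068, -0.01, 0.005, 111.0], [-0.063, -0.028, 0.003, 100.0], [-0.05, -0.035, 0.009, 92.0], [-0.044, -0.005, -0.02, 62.0], [-0.043, -0.026, -0.01, 131.0], [-0.041, -0.013, 0.013, 75.0], [-0.039, -0.01, -0.004, 46.0], [-0.036, -0.031, 0.011, 110.0], [-0.029, -0.037, 0.009, 91.0], [-0.018, -0.064, 0.01, 104.0], [-0.015, -0.06, 0.01, 104.0], [-0.009, -0.028, 0.007, 160.0], [-0.003, -0.032, 0.01, 95.0], [0.003, -0.029, 0.005, 118.0], [0.012, -0.029, 0.008, 113.0], [0.017, -0.014, -0.008, 82.0], [0.021, -0.024, 0.009, 94.0], [0.022, -0.007, 0.019, 113.0], [0.024, -0.024, -0.009, 140.0], [0.026, -0.013, -0.009, 87.0], [0.028, -0.031, -0.005, 193.0]]
```

```bash
cat > go.py <<'E'
from h import *
def Rt(psi,tilt=0):  # tool x at heading psi, z down, then turned about tool y by tilt
    c,s=np.cos(psi),np.sin(psi)
    return R.from_matrix(np.array([[c,s,0],[s,-c,0],[0,0,-1]]).T if 0 else np.c_[[c,s,0],[s,-c,0],[0,0,-1]])*R.from_rotvec([0,tilt,0])
def go(target,rot,N=None,grasp=False,start=None):
    target=np.array(target,float)
    if grasp: target=target-0+rot.apply([0,0,arm.tcp_to_grasp])
    if start is None:
        o=arm.get_obs();start=(o['eef_pos'],R.from_rotvec(o['eef_rot']))
    p0,r0=start; p=r0.inv().apply(target-p0);w=(r0.inv()*rot).as_rotvec()
    if N is None: N=int(max(1,np.ceil(np.linalg.norm(w)/.15),np.ceil(abs(p).max()/.02)))
    while 1:
        S=sum(R.from_rotvec(w/N*i).as_matrix() for i in range(N)); t=np.linalg.solve(S,p)
        if abs(t).max()<=.02 and abs(w).max()/N<=.15: break
        N+=1
    q,z=p0.copy(),[];rr=r0
    for i in range(N): q=q+rr.apply(t);rr=rr*R.from_rotvec(w/N);z.append(q.round(3).tolist())
    print(N,'rows  dp',(t/.02).round(3).tolist(),'turn',(w/N/.15).round(3).tolist(),'path',z[N//4],z[N//2],z[-1])
    return target,rot
E
python3 -c "
from go import *
s=go([.5247,.2694,.11],Rt(2.923))
"
```

```text
15 rows  dp [0.996, 0.281, 0.289] turn [0.0, 0.0, -0.601] path [0.636, 0.082, 0.174] [0.618, 0.162, 0.151] [0.525, 0.269, 0.11]
```

Call:
move_arm(steps=[{"delta_pos": [1,0.28,0.29],"turn": [0,0,-0.6]},{"delta_pos": [1,0.28,0.29],"turn": [0,0,-0.6]},{"delta_pos": [1,0.28,0.29],"turn": [0,0,-0.6]},{"delta_pos": [1,0.28,0.29],"turn": [0,0,-0.6]},{"delta_pos": [1,0.28,0.29],"turn": [0,0,-0.6]},{"delta_pos": [1,0.28,0.29],"turn": [0,0,-0.6]},{"delta_pos": [1,0.28,0.29],"turn": [0,0,-0.6]},{"delta_pos": [1,0.28,0.29],"turn": [0,0,-0.6]},{"delta_pos": [1,0.28,0.29],"turn": [0,0,-0.6]},{"delta_pos": [1,0.28,0.29],"turn": [0,0,-0.6]},{"delta_pos": [1,0.28,0.29],"turn": [0,0,-0.6]},{"delta_pos": [1,0.28,0.29],"turn": [0,0,-0.6]}], jaw=1)

```text
time_s: 3.5
eef_pos: [0.5725, 0.2321, 0.1271]
eef_rot: [0.759, 3.048, 0.0]
contact_force: [0.6, -0.0, 0.5]
gripper_width: 0.0854
grasp_force: 0.0
```

Call:
move_arm(steps=[{"delta_pos": [1,0.28,0.29],"turn": [0,0,-0.6]},{"delta_pos": [1,0.28,0.29],"turn": [0,0,-0.6]},{"delta_pos": [1,0.28,0.29],"turn": [0,0,-0.6]},{"delta_pos": [0,0,0],"turn": [0,0,0]}])

```text
time_s: 4.0
eef_pos: [0.5228, 0.2714, 0.1096]
eef_rot: [-0.342, -3.122, -0.0]
contact_force: [0.4, 0.2, 0.9]
gripper_width: 0.0855
grasp_force: 0.0
```

```bash
cat > look.py <<'E'
from fit import *
from go import *
o=arm.get_obs();print(o['eef_pos'].round(4),(Rt(2.923).inv()*R.from_rotvec(o['eef_rot'])).as_rotvec().round(3),o['joints'].round(2))
c=arm.camera('wrist');save(c,'w1.png')
P,u,v=cloud(c);col=c['pixels'][v,u].astype(int)
k=(abs(P[:,0]-.513)<.1)&(abs(P[:,1]-.272)<.05)&(P[:,2]>.012)&(P[:,2]<.045);P=P[k];col=col[k]
def f(p):
    a=np.array([np.cos(p[2]),np.sin(p[2])]);d=P[:,:2]-p[:2];t=d@a;h=d@[-a[1],a[0]]
    r=np.hypot(h,P[:,2]-.0165);R_=np.where(t>.045,.0175,np.interp(t,[-.07,-.058],[.008,.015]))
    return np.r_[r-R_,np.clip(abs(t)-.07,0,None)*2]
r=least_squares(f,[.513,.272,2.92],loss='soft_l1',f_scale=.001);a=np.array([np.cos(r.x[2]),np.sin(r.x[2])]);t=(P[:,:2]-r.x[:2])@a;bl=col[:,2]>col[:,0]+40
print(len(P),r.x.round(4),np.percentile(t,[1,99]).round(4),np.percentile(t[bl],[2,98]).round(4),P[:,2].max())
E
python3 look.py
```

```text
[0.5228 0.2714 0.1096] [ 0.     0.001 -0.   ] [-0.32  0.49 -0.35  1.74  0.2   0.94  0.6 ]
6981 [0.5208 0.271  2.9373] [-0.0919  0.074 ] [0.0474 0.0727] 0.03628503326460275
```

```bash
python3 -c "
from go import *
s=go([.5297,.269,.004],Rt(2.93))
"
```

```text
6 rows  dp [-0.047, -0.001, 0.882] turn [-0.0, 0.0, -0.011] path [0.526, 0.27, 0.075] [0.528, 0.269, 0.039] [0.53, 0.269, 0.004]
```

View pics/w1.png

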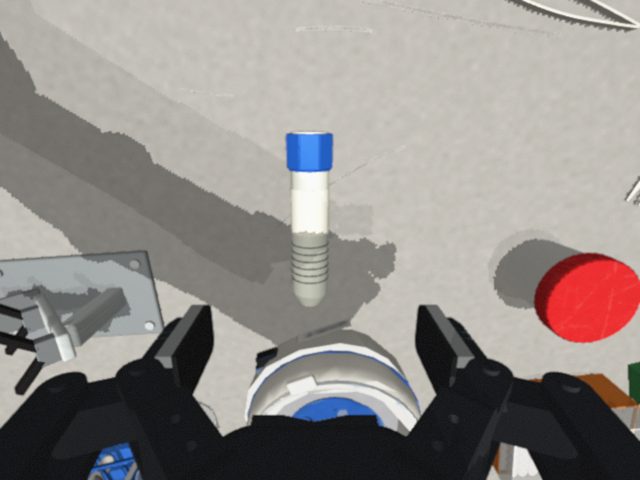

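The tube lies at (310,220), midway between the finger pads; its tip is at (310,300) with the bowl just beyond. Going down.

Call:
move_arm(steps=[{"delta_pos": [-0.05,0,0.88],"turn": [0,0,0]},{"delta_pos": [-0.05,0,0.88],"turn": [0,0,0]},{"delta_pos": [-0.05,0,0.88],"turn": [0,0,-0.05]},{"delta_pos": [-0.05,0,0.88],"turn": [0,0,0]},{"delta_pos": [-0.05,0,0.88],"turn": [0,0,0]},{"delta_pos": [-0.05,0,0.88],"turn": [0,0,0]},{"delta_pos": [0,0,0],"turn": [0,0,0]}])

```text
time_s: 4.92
eef_pos: [0.5291, 0.2684, 0.0025]
eef_rot: [-0.334, -3.122, 0.003]
contact_force: [0.4, 0.7, 0.2]
gripper_width: 0.0855
grasp_force: 0.0
```

Call:
move_arm(steps=[{"delta_pos": [0,0,0]},{"delta_pos": [0,0,0]},{"delta_pos": [0,0,0]},{"delta_pos": [0,0,0]},{"delta_pos": [0,0,0]},{"delta_pos": [0,0,0]}], jaw=0)

```text
validation failed for argument at $.st...
```

Call:
move_arm(steps=[{"delta_pos": [0,0,0],"turn": [0,0,0]},{"delta_pos": [0,0,0],"turn": [0,0,0]},{"delta_pos": [0,0,0],"turn": [0,0,0]},{"delta_pos": [0,0,0],"turn": [0,0,0]},{"delta_pos": [0,0,0],"turn": [0,0,0]},{"delta_pos": [0,0,0],"turn": [0,0,0]}], jaw=0)

```text
time_s: 5.68
eef_pos: [0.5301, 0.269, 0.0042]
eef_rot: [0.335, 3.124, 0.0]
contact_force: [-0.4, -0.1, 0.1]
gripper_width: 0.0002
grasp_force: 0.0
```

The jaws closed on nothing, so I look.

Run:
```python
from h import *
a=arm.camera('wrist');b=arm.camera('side')
cv2.imwrite('pics/miss.png',np.hstack([cv2.resize(a['pixels'],(400,300)),cv2.resize(b['pixels'][230:350,160:320],(400,300),interpolation=2)])[...,::-1])
```

```text
(no output)
```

View pics/miss.png

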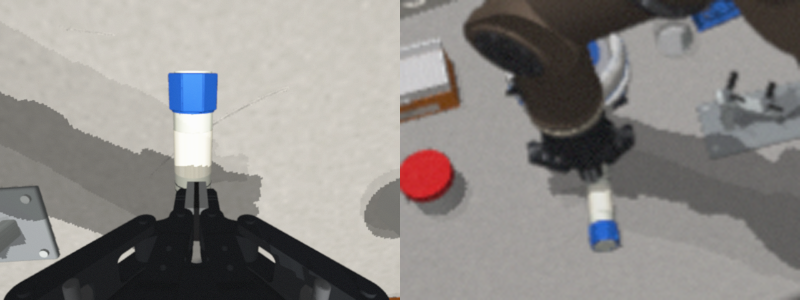

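Run:
```python
from h import *
for n in('wrist','side'):
    a=arm.camera(n)
    P,u,v=cloud(a);col=a['pixels'][v,u].astype(int)
    k=(abs(P[:,0]-.48)<.12)&(abs(P[:,1]-.272)<.05)&(P[:,2]>.008)&(P[:,2]<.05)
    bl=k&(col[:,2]>col[:,0]+40); w=k&(col.min(1)>120)
    for q in (bl,w): print(n,q.sum(),np.percentile(P[q],[2,50,98],axis=0).round(3).tolist())
    print(proj(a,[[.53,.269,.004],[.53,.269,.022]]).round())
    if n=='wrist':
        k=(P[:,2]<.2)&(abs(P[:,1]-.27)<.012)&(abs(P[:,0]-.53)<.06)&(col.max(1)<110)
        i=np.argsort(v[k]);print(np.c_[P[k],u[k],v[k]][i][::200].round(3).tolist())
```

```text
wrist 4934 [[0.448, 0.267, 0.024], [0.461, 0.283, 0.032], [0.475, 0.3, 0.035]]
wrist 7093 [[0.45, 0.258, 0.02], [0.498, 0.275, 0.029], [0.528, 0.293, 0.032]]
[[311. 278.]
 [310. 292.]]
[[0.519, 0.267, 0.043, 300.0, 291.0], [0.52, 0.273, 0.049, 314.0, 297.0], [0.521, 0.277, 0.053, 323.0, 302.0], [0.519, 0.272, 0.057, 310.0, 306.0], [0.522, 0.26, 0.052, 285.0, 310.0], [0.52, 0.273, 0.062, 313.0, 313.0], [0.525, 0.281, 0.058, 336.0, 316.0], [0.522, 0.265, 0.06, 295.0, 320.0], [0.52, 0.272, 0.069, 311.0, 323.0], [0.52, 0.276, 0.072, 323.0, 326.0], [0.524, 0.28, 0.068, 334.0, 329.0], [0.521, 0.259, 0.069, 278.0, 333.0], [0.519, 0.282, 0.082, 340.0, 336.0], [0.515, 0.265, 0.085, 285.0, 340.0], [0.517, 0.263, 0.083, 281.0, 343.0], [0.519, 0.281, 0.086, 339.0, 345.0], [0.527, 0.273, 0.075, 319.0, 348.0], [0.517, 0.268, 0.088, 295.0, 351.0], [0.515, 0.259, 0.09, 266.0, 354.0], [0.529, 0.271, 0.075, 314.0, 356.0], [0.516, 0.263, 0.092, 278.0, 359.0], [0.532, 0.272, 0.075, 318.0, 361.0], [0.516, 0.263, 0.094, 276.0, 364.0], [0.533, 0.269, 0.075, 312.0, 366.0], [0.516, 0.259, 0.096, 262.0, 369.0
[... 1715 characters left out ...]
 459.0], [0.52, 0.275, 0.124, 322.0, 460.0], [0.509, 0.264, 0.132, 254.0, 462.0], [0.52, 0.274, 0.125, 320.0, 463.0], [0.509, 0.264, 0.133, 252.0, 465.0], [0.519, 0.274, 0.126, 318.0, 466.0], [0.509, 0.263, 0.133, 246.0, 468.0], [0.52, 0.272, 0.126, 310.0, 469.0], [0.509, 0.262, 0.133, 239.0, 471.0], [0.519, 0.27, 0.127, 300.0, 472.0], [0.508, 0.26, 0.134, 225.0, 474.0], [0.519, 0.268, 0.127, 287.0, 475.0], [0.518, 0.28, 0.13, 347.0, 476.0], [0.51, 0.267, 0.135, 266.0, 478.0], [0.52, 0.275, 0.129, 325.0, 479.0]]
side 93 [[0.445, 0.266, 0.021], [0.46, 0.282, 0.031], [0.473, 0.298, 0.037]]
side 148 [[0.446, 0.257, 0.008], [0.497, 0.273, 0.028], [0.522, 0.291, 0.035]]
[[239. 305.]
 [238. 302.]]
```

Run:
```python
from h import *
a=arm.camera('scene');P,u,v=cloud(a);col=a['pixels'][v,u].astype(int)
k=(np.hypot(P[:,0]-.53,P[:,1]-.269)<.09)&(P[:,2]>.003)&(P[:,2]<.15)
i=np.argsort(P[k][:,2]);d=(col[k].max(1)<70)[i]
print(np.c_[P[k][i],u[k][i],v[k][i]][d][:12].round(3).tolist(), arm.get_obs()['contact_force'],arm.get_obs()['joints'].round(3))
print(proj(a,[[.53,.269,.004],[.53,.269,.04],[.586,.257,.015]]).round())
w=arm.camera('wrist')
cv2.imwrite('pics/miss2.png',np.hstack([cv2.resize(a['pixels'][150:250,200:300],(390,390),interpolation=2),cv2.resize(w['pixels'][220:380,230:390],(390,390),interpolation=2)])[...,::-1])
```

```text
[[0.535, 0.266, 0.041, 258.0, 209.0], [0.527, 0.263, 0.047, 256.0, 209.0], [0.523, 0.27, 0.048, 254.0, 208.0], [0.538, 0.264, 0.049, 259.0, 207.0], [0.541, 0.268, 0.05, 259.0, 206.0], [0.527, 0.257, 0.05, 257.0, 209.0], [0.534, 0.258, 0.051, 259.0, 208.0], [0.526, 0.262, 0.051, 256.0, 208.0], [0.521, 0.259, 0.052, 255.0, 209.0], [0.529, 0.255, 0.055, 258.0, 208.0], [0.527, 0.256, 0.055, 257.0, 208.0], [0.521, 0.259, 0.056, 255.0, 208.0]] [ 1.04322458 -0.53938355 -0.15004801] [-0.346  0.626 -0.309  1.818  0.268  0.738  0.558]
[[257. 219.]
 [256. 210.]
 [274. 211.]]
```

View pics/miss2.png

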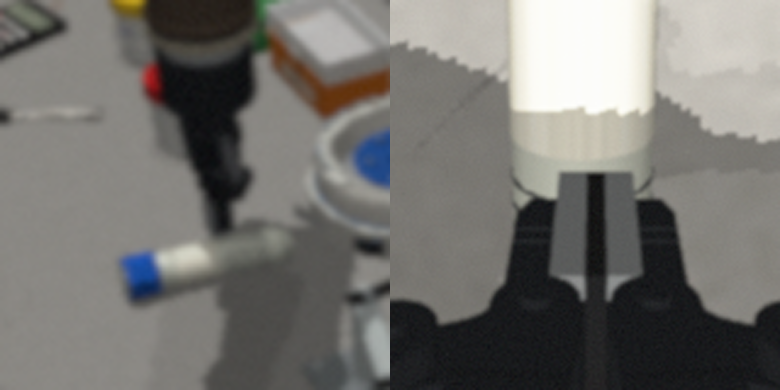

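Run:
```python
from h import *
for n in 'cs':
    d=np.load(n+'.npz');P=d['P'];col=d['col']
    k=(abs(P[:,0]-.624)<.03)&(abs(P[:,1])<.03)&(P[:,2]>.1)&(P[:,2]<.35)
    k=(np.hypot(P[:,0]-.624,P[:,1])<.07)&(P[:,2]>.12)&(P[:,2]<.35)
    i=np.argsort(P[k][:,2]);print(n,P[k][i][:10].round(3).tolist())
a=arm.camera('wrist');P,u,v=cloud(a)
print('cam',np.linalg.inv(a['world_to_cam'])[:3,3].round(3))
for y in range(284,310,3):
    j=[np.nonzero((u==x)&(v==y))[0] for x in (305,318)];print(y,[P[q[0]].round(4).tolist() for q in j if len(q)])
```

```text
c [[0.576, 0.002, 0.247], [0.669, -0.002, 0.247], [0.675, -0.007, 0.247], [0.668, 0.005, 0.247], [0.576, -0.006, 0.248], [0.578, -0.008, 0.248], [0.671, 0.013, 0.248], [0.667, 0.009, 0.248], [0.582, -0.006, 0.248], [0.669, -0.006, 0.248]]
s [[0.671, 0.003, 0.242], [0.669, 0.011, 0.244], [0.672, 0.012, 0.245], [0.578, -0.009, 0.248], [0.575, 0.011, 0.249], [0.572, -0.004, 0.249], [0.667, 0.008, 0.249], [0.573, -0.007, 0.25], [0.576, 0.01, 0.251], [0.667, 0.004, 0.252]]
cam [0.455 0.287 0.181]
284 [[0.5218, 0.2684, 0.0296], [0.523, 0.2744, 0.0297]]
287 [[0.523, 0.2681, 0.0302], [0.5245, 0.2741, 0.0297]]
290 [[0.5187, 0.2694, 0.0427], [0.5203, 0.2748, 0.0418]]
293 [[0.5188, 0.2694, 0.0454], [0.52, 0.2749, 0.0455]]
296 [[0.519, 0.2694, 0.0479], [0.5195, 0.2749, 0.0492]]
299 [[0.519, 0.2695, 0.0506], [0.5197, 0.2748, 0.0516]]
302 [[0.5192, 0.2695, 0.0529], [0.5202, 0.2747, 0.0532]]
305 [[0.5188, 0.2697, 0.0562], [0.5199, 0.2747, 0.0563]]
308 [[0.5191, 0.2697, 0.0582], [0.5203, 0.2746, 0.0579]]
```

The fingertips really end 38 mm short of the reported TCP: 0.042 when it reports 0.004, and 51 mm short when open, which matches the 13 mm swing. I'll work with that offset, so the grasp point is 56.7 mm behind the reported TCP.

Call:
move_arm(steps=[{"delta_pos": [0,0,0],"turn": [0,0,0]},{"delta_pos": [0,0,0],"turn": [0,0,0]},{"delta_pos": [0,0,0],"turn": [0,0,0]},{"delta_pos": [0,0,0],"turn": [0,0,0]},{"delta_pos": [0,0,0.6],"turn": [0,0,0]},{"delta_pos": [0,0,0.6],"turn": [0,0,0]},{"delta_pos": [0,0,0.6],"turn": [0,0,0]},{"delta_pos": [0,0,0],"turn": [0,0,0]}], jaw=1)

```text
time_s: 7.02
eef_pos: [0.529, 0.2684, -0.0333]
eef_rot: [-0.334, -3.122, 0.002]
contact_force: [-0.6, 0.2, 0.5]
gripper_width: 0.0852
grasp_force: 0.0
```

Call:
move_arm(steps=[{"delta_pos": [0,0,0],"turn": [0,0,0]},{"delta_pos": [0,0,0],"turn": [0,0,0]},{"delta_pos": [0,0,0],"turn": [0,0,0]},{"delta_pos": [0,0,0],"turn": [0,0,0]},{"delta_pos": [0,0,0],"turn": [0,0,0]}], jaw=0)

```text
time_s: 7.65
eef_pos: [0.5304, 0.2692, -0.0312]
eef_rot: [0.335, 3.123, 0.001]
contact_force: [-0.7, -1.0, 5.8]
gripper_width: 0.028
grasp_force: 58.6
```

Call:
move_arm(steps=[{"delta_pos": [0,0,-1],"turn": [0,0,0]},{"delta_pos": [0,0,-1],"turn": [0,0,0]},{"delta_pos": [0,0,-1],"turn": [0,0,0]},{"delta_pos": [0,0,-1],"turn": [0,0,0]},{"delta_pos": [0,0,-1],"turn": [0,0,0]},{"delta_pos": [0,0,-1],"turn": [0,0,0]},{"delta_pos": [0,0,-1],"turn": [0,0,0]},{"delta_pos": [0,0,0],"turn": [0,0,0]}])

```text
time_s: 8.65
eef_pos: [0.5309, 0.2696, 0.1095]
eef_rot: [0.334, 3.121, 0.003]
contact_force: [0.2, 0.3, -1.8]
gripper_width: 0.0278
grasp_force: 59.1
```

```bash
cat > held.py <<'E'
from fit import *
# tube in tool frame from the wrist camera: 3D line fit; cap end visible
def held(x0):
    o=arm.get_obs();r=R.from_rotvec(o['eef_rot']);c=arm.camera('wrist')
    P,u,v=cloud(c);col=c['pixels'][v,u].astype(int);Q=r.inv().apply(P-o['eef_pos'])
    bl=(col[:,2]>col[:,0]+40);wh=(col.min(1)>110)&(col.max(1)-col.min(1)<50)
    m0,e0=np.array(x0[:3]),np.array([1,x0[3],x0[4]]);e0=e0/np.linalg.norm(e0)
    t=(Q-m0)@e0;d=np.linalg.norm(Q-m0-np.outer(t,e0),axis=1)
    k=(bl|wh)&(d<.025)&(t>-.02)&(t<.08);Q=Q[k];bl=bl[k]
    def f(p):
        e=np.array([1,p[3],p[4]]);e/=np.linalg.norm(e);D=Q-p[:3];t=D@e;d=np.linalg.norm(D-np.outer(t,e),axis=1)
        return np.r_[d-np.where(bl,.0174,.015),(p[0]-x0[0])*5]
    s=least_squares(f,x0,loss='soft_l1',f_scale=.001);e=np.array([1,s.x[3],s.x[4]]);e/=np.linalg.norm(e)
    tb=(Q[bl]-s.x[:3])@e;lo,hi=np.percentile(tb,[1,99])
    mid=s.x[:3]+e*((lo+hi)/2-.0575)
    print('n',len(Q),bl.sum(),'mid(tool)',mid.round(4),'e(tool)',e.round(4),'cap len',(hi-lo).round(4),'rms',np.median(abs(s.fun)).round(4))
    return mid,e
if __name__=='__main__': print(arm.get_obs()['eef_pos'].round(4)); held([.012,0,-.0475,0,0])
E
python3 held.py
```

```text
[0.5309 0.2696 0.1095]
n 20144 8198 mid(tool) [ 0.0125  0.0016 -0.0464] e(tool) [ 0.9994 -0.0294 -0.0183] cap len 0.0258 rms 0.0004
```

```bash
cat > rest.py <<'E'
from go import *
d=np.array([.153,.988,0]);d/=np.linalg.norm(d);Z=np.array([0,0,1.]);e=(d+Z)*.70711;n=(Z-d)*.70711
M=np.array([.540,.0534,.0865]);mid=np.array([.0125,.0005,-.0464]);et=np.array([1,0,-.018])
rot=Rt(1.417,.767)
def pose(off,along=0): return M+n*off+e*along-rot.apply(mid),rot
if __name__=='__main__':
    print('e check',rot.apply(et).round(3),e.round(3),n.round(3))
    o=arm.get_obs();p,r=o['eef_pos'],R.from_rotvec(o['eef_rot'])
    tgt=pose(.09,.004)
    go(*tgt)
    # tip path
    N=16;w=(r.inv()*tgt[1]).as_rotvec();S=sum(R.from_rotvec(w/N*i).as_matrix() for i in range(N));t=np.linalg.solve(S,r.inv().apply(tgt[0]-p))
    for i in range(N):
        p=p+r.apply(t);r=r*R.from_rotvec(w/N)
        if i%3==0 or i==N-1: print('tip',(p+r.apply(mid-.07*et)).round(3),'mid',(p+r.apply(mid)).round(3))
E
python3 rest.py
```

```text
e check [0.108 0.699 0.707] [0.108 0.699 0.707] [-0.108 -0.699  0.707]
13 rows  dp [-0.792, -0.637, -0.374] turn [-0.295, 0.314, 0.734] path [0.571, 0.197, 0.13] [0.58, 0.133, 0.133] [0.534, 0.016, 0.111]
tip [0.597 0.238 0.157] mid [0.53  0.258 0.161]
tip [0.618 0.174 0.162] mid [0.559 0.21  0.175]
tip [0.621 0.106 0.157] mid [0.575 0.154 0.18 ]
tip [0.605 0.042 0.144] mid [0.576 0.096 0.177]
tip [ 0.571 -0.014  0.125] mid [0.561 0.041 0.168]
tip [ 0.523 -0.056  0.103] mid [ 0.531 -0.007  0.153]
```

Call:
move_arm(steps=[{"delta_pos": [-0.79,-0.64,-0.37],"turn": [-0.295,0.314,0.734]},{"delta_pos": [-0.79,-0.64,-0.37],"turn": [-0.295,0.314,0.734]},{"delta_pos": [-0.79,-0.64,-0.37],"turn": [-0.295,0.314,0.734]},{"delta_pos": [-0.79,-0.64,-0.37],"turn": [-0.295,0.314,0.734]},{"delta_pos": [-0.79,-0.64,-0.37],"turn": [-0.295,0.314,0.734]},{"delta_pos": [-0.79,-0.64,-0.37],"turn": [-0.295,0.314,0.734]},{"delta_pos": [-0.79,-0.64,-0.37],"turn": [-0.295,0.314,0.734]},{"delta_pos": [-0.79,-0.64,-0.37],"turn": [-0.295,0.314,0.734]},{"delta_pos": [-0.79,-0.64,-0.37],"turn": [-0.295,0.314,0.734]},{"delta_pos": [-0.79,-0.64,-0.37],"turn": [-0.295,0.314,0.734]},{"delta_pos": [-0.79,-0.64,-0.37],"turn": [-0.295,0.314,0.734]},{"delta_pos": [-0.79,-0.64,-0.37],"turn": [-0.295,0.314,0.734]}])

```text
time_s: 10.2
eef_pos: [0.5452, 0.0316, 0.114]
eef_rot: [-1.852, -1.791, -0.732]
contact_force: [0.2, 0.1, 0.3]
gripper_width: 0.0285
grasp_force: 59.1
```

Call:
move_arm(steps=[{"delta_pos": [-0.79,-0.64,-0.37],"turn": [-0.295,0.314,0.734]},{"delta_pos": [0,0,0],"turn": [0,0,0]},{"delta_pos": [0,0,0],"turn": [0,0,0]}])

```text
time_s: 10.58
eef_pos: [0.5325, 0.0169, 0.1097]
eef_rot: [-1.924, -1.649, -0.773]
contact_force: [0.4, -0.0, -0.5]
gripper_width: 0.0281
grasp_force: 59.1
```

Run:
```python
from rest import *
from held import held
from fit import *
o=arm.get_obs();r=R.from_rotvec(o['eef_rot']);print((rot.inv()*r).as_rotvec().round(3),o['joints'].round(2))
held([.012,0,-.0465,0,0])
go(*pose(.02,.003));go(*pose(0,.003),start=pose(.02,.003))
```

```text
[ 0.002 -0.001  0.001] [ 0.61  0.59 -0.32  1.92 -0.73  0.96  0.7 ]
n 21249 8196 mid(tool) [ 0.0133  0.     -0.0455] e(tool) [ 0.9994 -0.0295 -0.0182] cap len 0.0259 rms 0.0004
4 rows  dp [0.003, 0.014, 0.86] turn [-0.003, 0.002, 0.001] path [0.537, 0.041, 0.085] [0.539, 0.053, 0.073] [0.541, 0.065, 0.061]
1 rows  dp [0.018, -0.0, 1.0] turn [0.0, 0.0, 0.0] path [0.543, 0.078, 0.047] [0.543, 0.078, 0.047] [0.543, 0.078, 0.047]
```

Call:
move_arm(steps=[{"delta_pos": [0,0,0.86],"turn": [0,0,0]},{"delta_pos": [0,0,0.86],"turn": [0,0,0]},{"delta_pos": [0,0,0.86],"turn": [0,0,0]},{"delta_pos": [0,0,0.86],"turn": [0,0,0]},{"delta_pos": [0,0,0.4],"turn": [0,0,0]},{"delta_pos": [0,0,0.3],"turn": [0,0,0]},{"delta_pos": [0,0,0.1],"turn": [0,0,0]},{"delta_pos": [0,0,0],"turn": [0,0,0]}])

```text
time_s: 11.62
eef_pos: [0.5419, 0.0743, 0.0493]
eef_rot: [-1.925, -1.649, -0.774]
contact_force: [-0.2, 0.2, -1.3]
gripper_width: 0.0275
grasp_force: 59.1
```

Run:
```python
from rest import *
from fit import *
go(*pose(0,0))
c=arm.camera('side');w=arm.camera('wrist');s=arm.camera('scene')
cv2.imwrite('pics/rest.png',np.hstack([cv2.resize(s['pixels'][200:290,250:340],(260,260),interpolation=2),cv2.resize(c['pixels'][230:320,255:345],(260,260),interpolation=2),cv2.resize(w['pixels'][:,80:560],(260,260))])[...,::-1])
```

```text
1 rows  dp [-0.088, 0.039, 0.253] turn [-0.001, 0.011, -0.004] path [0.543, 0.076, 0.044] [0.543, 0.076, 0.044] [0.543, 0.076, 0.044]
```

View pics/rest.png

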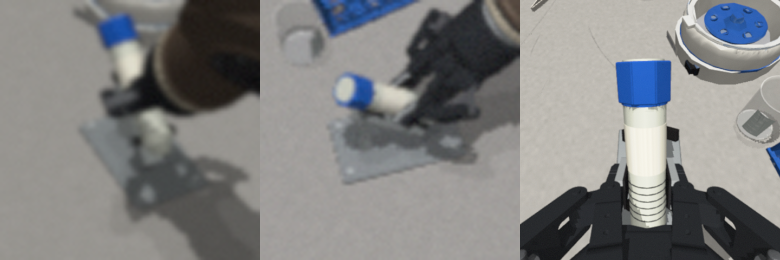

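Run:
```python
from fit import *
from held import held
o=arm.get_obs();r=R.from_rotvec(o['eef_rot']);m,e=held([.0125,0,-.046,-.03,-.018]);print('tube y at s=21,-45:',(m+e*.021)[1],(m-e*.045)[1])
c=arm.camera('wrist');P,u,v=cloud(c);col=c['pixels'][v,u].astype(int);Q=r.inv().apply(P-o['eef_pos'])
k=(col.max(1)<60)&(Q[:,0]>.022)&(Q[:,0]<.05)&(abs(Q[:,1])<.03)&(Q[:,2]>-.06)&(Q[:,2]<-.01)
for sg in(-1,1):
    q=Q[k&(Q[:,1]*sg>0)];print(sg,len(q),np.percentile(q,[2,50,98],axis=0).round(4).tolist())
```

```text
n 21209 8201 mid(tool) [ 0.0134  0.     -0.0455] e(tool) [ 0.9994 -0.0295 -0.0192] cap len 0.0259 rms 0.0004
tube y at s=21,-45: -0.0005924998956361023 0.001352989115057607
-1 52 [[0.0264, -0.0186, -0.0386], [0.0312, -0.0179, -0.0378], [0.0347, -0.0173, -0.0365]]
1 473 [[0.0269, 0.0164, -0.0399], [0.0318, 0.0202, -0.0373], [0.0361, 0.0244, -0.0335]]
```

Call:
move_arm(steps=[{"delta_pos": [0,0.16,0],"turn": [0,0,0]},{"delta_pos": [0,0,0.15],"turn": [0,0,0]},{"delta_pos": [-0.12,0,0.04],"turn": [0,0,0]},{"delta_pos": [0,0,0],"turn": [0,0,0]},{"delta_pos": [0,0,0],"turn": [0,0,0]}])

```text
time_s: 12.5
eef_pos: [0.5454, 0.076, 0.0463]
eef_rot: [-1.923, -1.647, -0.776]
contact_force: [-1.8, -2.5, 14.1]
gripper_width: 0.0281
grasp_force: 59.3
```

Call:
move_arm(steps=[{"delta_pos": [0,0,0],"turn": [0,0,0]},{"delta_pos": [0,0,0],"turn": [0,0,0]},{"delta_pos": [0,0,0],"turn": [0,0,0]},{"delta_pos": [0,0,0],"turn": [0,0,0]}], jaw=1)

```text
time_s: 13.0
eef_pos: [0.5448, 0.075, 0.0445]
eef_rot: [-1.925, -1.648, -0.774]
contact_force: [-0.4, 0.6, 0.3]
gripper_width: 0.0859
grasp_force: 0.0
```

```bash
cat > seat.py <<'E'
from held import *
def tubeW(x0):
    m,e=held(x0);o=arm.get_obs();r=R.from_rotvec(o['eef_rot']);print('world mid',(o['eef_pos']+r.apply(m)).round(4),'e',r.apply(e).round(4),'cap',(o['eef_pos']+r.apply(m+.0575*e)).round(4))
if __name__=='__main__': tubeW([.0125,0,-.046,-.03,-.018])
E
python3 seat.py
```

```text
n 20069 8132 mid(tool) [ 0.0113  0.0004 -0.0459] e(tool) [ 0.9998 -0.0056 -0.0178] cap len 0.026 rms 0.0004
world mid [0.5416 0.0516 0.0855] e [0.104  0.7009 0.7057] cap [0.5476 0.0919 0.126 ]
```

```bash
cat > reg.py <<'E'
from go import *
e=np.array([.105,.7,.7063]);e/=np.linalg.norm(e);mid=np.array([.5418,.0518,.086]);cap=mid+.0575*e
rot=Rt(np.arctan2(e[1],e[0]),-np.pi/4)
def pose(off): return cap+e*(off-.0567),rot
if __name__=='__main__':
    o=arm.get_obs();r=R.from_rotvec(o['eef_rot']);p=o['eef_pos']+r.apply([0,0,-.13]);print('retreat to',p.round(3))
    tgt=pose(.09);go(*tgt,start=(p,r))
    N=14;w=(r.inv()*tgt[1]).as_rotvec();S=sum(R.from_rotvec(w/N*i).as_matrix() for i in range(N));t=np.linalg.solve(S,r.inv().apply(tgt[0]-p))
    T=mid+np.linspace(-.07,.07,30)[:,None]*e
    for i in range(N):
        p=p+r.apply(t);r=r*R.from_rotvec(w/N)
        G=p+r.apply([[x,y,z] for x in(-.03,0,.03) for y in(-.055,0,.055) for z in np.linspace(-.051,-.2,12)])
        print(i,p.round(3),np.linalg.norm(G[:,None]-T[None],axis=2).min().round(3),end=' | ')
E
python3 reg.py
```

```text
retreat to [ 0.531 -0.014  0.138]
11 rows  dp [0.661, 0.002, -0.02] turn [-0.001, -0.94, -0.003] path [0.536, 0.017, 0.162] [0.542, 0.055, 0.171] [0.551, 0.115, 0.15]
0 [ 0.532 -0.007  0.146] 0.131 | 1 [0.534 0.001 0.153] 0.126 | 2 [0.535 0.009 0.158] 0.119 | 3 [0.536 0.019 0.163] 0.111 | 4 [0.538 0.028 0.167] 0.103 | 5 [0.539 0.038 0.169] 0.096 | 6 [0.541 0.048 0.171] 0.089 | 7 [0.543 0.059 0.171] 0.083 | 8 [0.544 0.069 0.171] 0.078 | 9 [0.546 0.079 0.169] 0.075 | 10 [0.547 0.089 0.166] 0.073 | 11 [0.549 0.098 0.161] 0.073 | 12 [0.55  0.107 0.156] 0.072 | 13 [0.551 0.115 0.15 ] 0.072 |
```

Call:
move_arm(steps=[{"delta_pos": [0,0,-0.93],"turn": [0,0,0]},{"delta_pos": [0,0,-0.93],"turn": [0,0,0]},{"delta_pos": [0,0,-0.93],"turn": [0,0,0]},{"delta_pos": [0,0,-0.93],"turn": [0,0,0]},{"delta_pos": [0,0,-0.93],"turn": [0,0,0]},{"delta_pos": [0,0,-0.93],"turn": [0,0,0]},{"delta_pos": [0,0,-0.93],"turn": [0,0,0]}])

```text
time_s: 13.92
eef_pos: [0.531, -0.0145, 0.139]
eef_rot: [-1.925, -1.649, -0.774]
contact_force: [-0.4, -0.4, 0.0]
gripper_width: 0.0855
grasp_force: 0.0
```

Call:
move_arm(steps=[{"delta_pos": [0.66,0,-0.02],"turn": [0,-0.94,0]},{"delta_pos": [0.66,0,-0.02],"turn": [0,-0.94,0]},{"delta_pos": [0.66,0,-0.02],"turn": [0,-0.94,0]},{"delta_pos": [0.66,0,-0.02],"turn": [0,-0.94,0]},{"delta_pos": [0.66,0,-0.02],"turn": [0,-0.94,0]},{"delta_pos": [0.66,0,-0.02],"turn": [0,-0.94,0]},{"delta_pos": [0.66,0,-0.02],"turn": [0,-0.94,0]},{"delta_pos": [0.66,0,-0.02],"turn": [0,-0.94,0]},{"delta_pos": [0.66,0,-0.02],"turn": [0,-0.94,0]},{"delta_pos": [0.66,0,-0.02],"turn": [0,-0.94,0]},{"delta_pos": [0.66,0,-0.02],"turn": [0,-0.94,0]},{"delta_pos": [0,0,0],"turn": [0,0,0]}])

```text
time_s: 15.42
eef_pos: [0.5493, 0.1188, 0.1461]
eef_rot: [1.902, 1.646, -0.8]
contact_force: [0.4, 0.8, 0.0]
gripper_width: 0.0853
grasp_force: 0.0
```

Run:
```python
from reg import *
from fit import *
o=arm.get_obs();r=R.from_rotvec(o['eef_rot']);print(o['joints'].round(2),(rot.inv()*r).as_rotvec().round(3))
c=arm.camera('wrist');P,u,v=cloud(c);col=c['pixels'][v,u].astype(int)
k=(np.linalg.norm(P-cap,axis=1)<.04)&(col[:,2]>col[:,0]+40);Q=P[k]
t=(Q-mid)@e;print('blue',k.sum(),np.percentile(t,[1,99]).round(4))
L=r.inv().apply(Q-o['eef_pos']);print('tool xyz',np.percentile(L,[1,50,99],axis=0).round(4).tolist())
go(*pose(0))
w=c['pixels'];cv2.imwrite('pics/cap.png',w[...,::-1])
```

```text
[-0.69  0.73  0.03  1.49  0.49  1.55 -0.97] [ 0.005 -0.004 -0.007]
blue 1342 [0.0492 0.0712]
tool xyz [[-0.0206, -0.0138, 0.0188], [0.0066, 0.0027, 0.0207], [0.0129, 0.0192, 0.0408]]
5 rows  dp [-0.022, 0.014, 0.894] turn [-0.006, 0.003, 0.003] path [0.547, 0.091, 0.124] [0.545, 0.078, 0.111] [0.542, 0.052, 0.087]
```

View pics/cap.png

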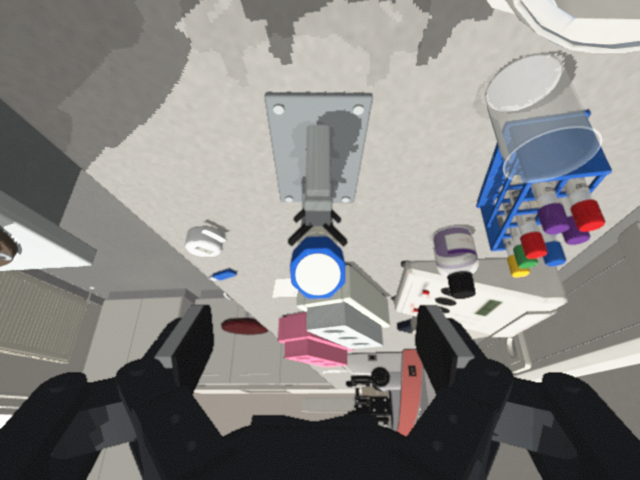

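The cap's end face at (318,270) is centred between the pads and the tube lies properly in the rest. I go in along its axis and grip the cap.

Call:
move_arm(steps=[{"delta_pos": [-0.03,0.02,0.89],"turn": [0,0,0]},{"delta_pos": [-0.03,0.02,0.89],"turn": [0,0,0]},{"delta_pos": [-0.03,0.02,0.89],"turn": [0,0,0]},{"delta_pos": [-0.03,0.02,0.89],"turn": [0,0,0]},{"delta_pos": [-0.03,0.02,0.89],"turn": [0,0,0]},{"delta_pos": [0,0,0],"turn": [0,0,0]}])

```text
time_s: 16.23
eef_pos: [0.5424, 0.0486, 0.089]
eef_rot: [1.911, 1.637, -0.796]
contact_force: [0.3, 0.0, -0.4]
gripper_width: 0.0854
grasp_force: 0.0
```

Call:
move_arm(steps=[{"delta_pos": [0,0,0],"turn": [0,0,0]},{"delta_pos": [0,0,0],"turn": [0,0,0]},{"delta_pos": [0,0,0],"turn": [0,0,0]},{"delta_pos": [0,0,0],"turn": [0,0,0]},{"delta_pos": [0,0,0],"turn": [0,0,0]}], jaw=0)

```text
time_s: 16.85
eef_pos: [0.542, 0.0514, 0.0901]
eef_rot: [1.911, 1.639, -0.794]
contact_force: [-6.0, 3.6, 6.0]
gripper_width: 0.0331
grasp_force: 59.5
```

Call:
move_arm(steps=[{"delta_pos": [-0.7,0,-0.7],"turn": [0,0,0]},{"delta_pos": [-0.7,0,-0.7],"turn": [0,0,0]},{"delta_pos": [-0.7,0,-0.7],"turn": [0,0,0]},{"delta_pos": [-0.7,0,-0.7],"turn": [0,0,0]},{"delta_pos": [-0.7,0,-0.7],"turn": [0,0,0]},{"delta_pos": [0,0,0],"turn": [0,0,0]}])

```text
time_s: 17.6
eef_pos: [0.544, 0.0507, 0.1902]
eef_rot: [1.913, 1.638, -0.789]
contact_force: [0.6, 0.0, -1.4]
gripper_width: 0.0331
grasp_force: 59.6
```

```bash
cat > wells.py <<'E'
from go import *
H=np.array([.5438,-.2939]);yh=np.array([-.339,.941]);W={1:H+.055*yh,2:H,3:H-.055*yh}
E
python3 - <<'E'
from wells import *
import reg
o=arm.get_obs();print(o['gripper_width'],o['grasp_force'])
T=np.array([.542,.0514,.0901]);r=R.from_rotvec([1.911,1.639,-.794])
tt=r.inv().apply(np.array([reg.mid-.07*reg.e,reg.mid,reg.cap])-T);print('tip,mid,cap in tool',tt.round(4).tolist())
go([*W[1],.23],Rt(1.42))
E
```

```text
0.03308573669078938 59.560073940083385
tip,mid,cap in tool [[0.0031, 0.0001, 0.0726], [0.0032, -0.0002, 0.0026], [0.0032, -0.0005, -0.0549]]
15 rows  dp [-0.969, 0.086, 0.281] turn [-0.0, 0.348, -0.002] path [0.54, -0.023, 0.223] [0.534, -0.102, 0.24] [0.525, -0.242, 0.23]
```

Call:
move_arm(steps=[{"delta_pos": [-0.97,0.09,0.28],"turn": [0,0.348,0]},{"delta_pos": [-0.97,0.09,0.28],"turn": [0,0.348,0]},{"delta_pos": [-0.97,0.09,0.28],"turn": [0,0.348,0]},{"delta_pos": [-0.97,0.09,0.28],"turn": [0,0.348,0]},{"delta_pos": [-0.97,0.09,0.28],"turn": [0,0.348,0]},{"delta_pos": [-0.97,0.09,0.28],"turn": [0,0.348,0]},{"delta_pos": [-0.97,0.09,0.28],"turn": [0,0.348,0]},{"delta_pos": [-0.97,0.09,0.28],"turn": [0,0.348,0]},{"delta_pos": [-0.97,0.09,0.28],"turn": [0,0.348,0]},{"delta_pos": [-0.97,0.09,0.28],"turn": [0,0.348,0]},{"delta_pos": [-0.97,0.09,0.28],"turn": [0,0.348,0]},{"delta_pos": [-0.97,0.09,0.28],"turn": [0,0.348,0]}])

```text
time_s: 19.1
eef_pos: [0.5285, -0.1835, 0.2394]
eef_rot: [2.305, 1.975, -0.184]
contact_force: [0.3, -0.8, -0.5]
gripper_width: 0.0333
grasp_force: 59.6
```

Call:
move_arm(steps=[{"delta_pos": [-0.97,0.09,0.28],"turn": [0,0.348,0]},{"delta_pos": [-0.97,0.09,0.28],"turn": [0,0.348,0]},{"delta_pos": [-0.97,0.09,0.28],"turn": [0,0.348,0]},{"delta_pos": [0,0,0],"turn": [0,0,0]},{"delta_pos": [0,0,0],"turn": [0,0,0]}])

```text
time_s: 19.73
eef_pos: [0.5249, -0.2421, 0.2289]
eef_rot: [-2.385, -2.044, 0.005]
contact_force: [-1.0, 0.4, -0.7]
gripper_width: 0.0334
grasp_force: 59.6
```

```bash
cat > hw.py <<'E'
from fit import *
from wells import *
o=arm.get_obs();r=R.from_rotvec(o['eef_rot']);p=o['eef_pos'];print(p.round(4),(Rt(1.42).inv()*r).as_rotvec().round(3))
c=arm.camera('wrist');save(c,'wells.png');P,u,v=cloud(c)
k=(np.abs(P[:,2]-.095)<.003)&(np.linalg.norm(P[:,:2]-H,axis=1)<.13);T=P[k]
# hole-aware fit: block outline outside + points must not lie in the holes
def f(q):
    a=np.array([np.cos(q[2]),np.sin(q[2])]);d=T[:,:2]-q[:2];L=d@a;V=d@[-a[1],a[0]]
    h=[np.clip(.017-np.hypot(L-s,V),0,None)*3 for s in(-.055,0,.055)]
    return np.r_[np.clip(abs(L)-.085,0,None),np.clip(abs(V)-.032,0,None),sum(h)]
best=least_squares(f,[*H,1.916],loss='soft_l1',f_scale=.001)
print('heater wrist',len(T),best.x.round(4),T[:,2].mean())
# tube in tool: white body points
col=c['pixels'][v,u].astype(int);Q=r.inv().apply(P-p)
w=(np.hypot(Q[:,0],Q[:,1])<.03)&(Q[:,2]>-.03)&(Q[:,2]<.075)&(col.min(1)>90)
Q=Q[w]
def g(q): return np.hypot(Q[:,0]-q[0]-q[2]*Q[:,2],Q[:,1]-q[1]-q[3]*Q[:,2])-np.interp(Q[:,2],[.058,.07],[.015,.008])
s=least_squares(g,[.003,0,0,0],loss='soft_l1',f_scale=.001);print('tube',len(Q),s.x.round(4),'z max',np.percentile(Q[:,2],[99,99.9]).round(4),np.median(abs(s.fun)).round(4))
tip=p+r.apply([s.x[0]+s.x[2]*.0726,s.x[1]+s.x[3]*.0726,.0726]);print('tip world',tip.round(4))
E
python3 hw.py
```

```text
[ 0.5249 -0.2421  0.2289] [ 0.002 -0.002  0.003]
heater wrist 4775 [ 0.5454 -0.2931  1.9194] 0.0941201779634828
tube 2142 [ 0.0034  0.0002 -0.0014 -0.0037] z max [0.0591 0.0611] 0.0002
tip world [ 0.5252 -0.239   0.1563]
```

View pics/wells.png

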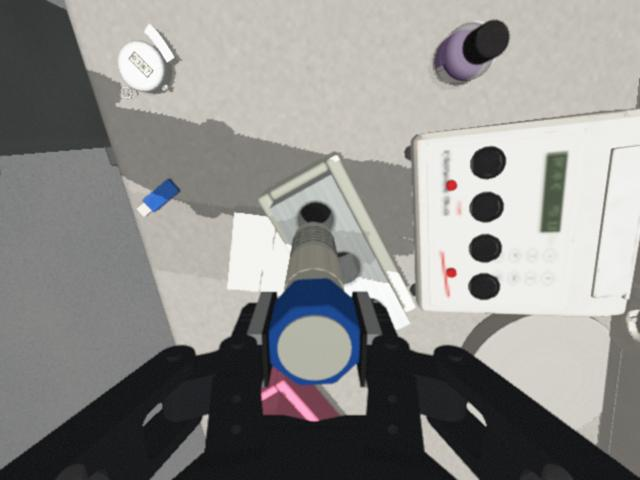

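The view shows the grey heater with the tube tip right by the near well (318,215). The purple bottle at (475,50) and the pink block at (290,395) are clear of it.

```bash
sed -i 's/^H=.*;yh=[^;]*;/H=np.array([.545,-.2933]);yh=np.array([-.3405,.940]);/' wells.py
cat >> wells.py <<'E'
def at(i,z): return np.array([*(W[i]-[.0005,.0033]),z]),Rt(1.42)
E
python3 -c "
from wells import *
go(*at(1,.145))
for a,b in((1,2),(2,3)): go(*at(b,.20),start=at(a,.20))"
```

```text
5 rows  dp [-0.031, 0.011, 0.841] turn [-0.003, 0.003, -0.002] path [0.525, -0.243, 0.195] [0.526, -0.244, 0.179] [0.526, -0.245, 0.145]
3 rows  dp [-0.805, 0.438, 0.0] turn [0.0, 0.0, 0.0] path [0.532, -0.262, 0.2] [0.538, -0.279, 0.2] [0.545, -0.297, 0.2]
3 rows  dp [-0.805, 0.438, 0.0] turn [0.0, 0.0, 0.0] path [0.551, -0.314, 0.2] [0.557, -0.331, 0.2] [0.563, -0.348, 0.2]
```

Call:
move_arm(steps=[{"delta_pos": [-0.05,0.02,0.7],"turn": [0,0,0]},{"delta_pos": [-0.05,0.02,0.7],"turn": [0,0,0]},{"delta_pos": [-0.05,0.02,0.7],"turn": [0,0,0]},{"delta_pos": [0,0,0.7],"turn": [0,0,0]},{"delta_pos": [0,0,0.7],"turn": [0,0,0]},{"delta_pos": [0,0,0.7],"turn": [0,0,0]},{"delta_pos": [0,0,0],"turn": [0,0,0]}])

```text
time_s: 20.65
eef_pos: [0.525, -0.2457, 0.1442]
eef_rot: [-2.385, -2.043, 0.006]
contact_force: [0.4, -0.1, -0.7]
gripper_width: 0.0329
grasp_force: 59.6
```

Call:
move_arm(steps=[{"delta_pos": [0,0,0.3],"turn": [0,0,0]},{"delta_pos": [0,0,0.3],"turn": [0,0,0]},{"delta_pos": [0,0,0.3],"turn": [0,0,0]},{"delta_pos": [0,0,0],"turn": [0,0,0]}])

```text
time_s: 21.15
eef_pos: [0.5254, -0.2459, 0.127]
eef_rot: [2.386, 2.044, -0.005]
contact_force: [-0.3, 0.5, -0.5]
gripper_width: 0.033
grasp_force: 59.6
```

Call:
move_arm(steps=[{"delta_pos": [0,0,0.15],"turn": [0,0,0]},{"delta_pos": [0,0,0.15],"turn": [0,0,0]},{"delta_pos": [0,0,0.1],"turn": [0,0,0]},{"delta_pos": [0,0,0],"turn": [0,0,0]}])

```text
time_s: 21.65
eef_pos: [0.5263, -0.2464, 0.1214]
eef_rot: [2.384, 2.042, -0.003]
contact_force: [-4.3, 1.7, 17.2]
gripper_width: 0.0331
grasp_force: 61.8
```

Well 1 stops the tube 47 mm down, so it is blocked. On to well 2.

Call:
move_arm(steps=[{"delta_pos": [0,0,-1],"turn": [0,0,0]},{"delta_pos": [0,0,-1],"turn": [0,0,0]},{"delta_pos": [0,0,-1],"turn": [0,0,0]},{"delta_pos": [0,0,-0.8],"turn": [0,0,0]},{"delta_pos": [-0.8,0.44,0],"turn": [0,0,0]},{"delta_pos": [-0.8,0.44,0],"turn": [0,0,0]},{"delta_pos": [-0.8,0.44,0],"turn": [0,0,0]},{"delta_pos": [0,0,0],"turn": [0,0,0]}])

```text
time_s: 22.65
eef_pos: [0.5442, -0.2997, 0.1946]
eef_rot: [2.388, 2.041, -0.006]
contact_force: [0.9, -0.3, -1.6]
gripper_width: 0.0329
grasp_force: 60.0
```

```bash
python3 hw.py; python3 -c "
from wells import *
go(*at(2,.145))"
```

```text
[ 0.5442 -0.2997  0.1946] [ 0.002 -0.003  0.006]
heater wrist 9184 [ 0.5452 -0.2933  1.9222] 0.09416741582878914
tube 2122 [ 0.0034  0.0002 -0.0007 -0.0033] z max [0.0601 0.0617] 0.0002
tip world [ 0.5445 -0.2966  0.122 ]
3 rows  dp [0.03, 0.001, 0.829] turn [-0.005, 0.005, -0.01] path [0.544, -0.298, 0.178] [0.544, -0.297, 0.162] [0.545, -0.297, 0.145]
```

Call:
move_arm(steps=[{"delta_pos": [0.13,0,0.5],"turn": [0,0,0]},{"delta_pos": [0,0,0.8],"turn": [0,0,0]},{"delta_pos": [0,0,0.8],"turn": [0,0,0]},{"delta_pos": [0,0,0.6],"turn": [0,0,0]},{"delta_pos": [0,0,0.5],"turn": [0,0,0]},{"delta_pos": [0,0,0],"turn": [0,0,0]}])

```text
time_s: 23.45
eef_pos: [0.5444, -0.2948, 0.1307]
eef_rot: [-2.385, -2.044, 0.005]
contact_force: [0.3, -0.4, 0.3]
gripper_width: 0.0333
grasp_force: 60.0
```

Call:
move_arm(steps=[{"delta_pos": [0,0,0.2],"turn": [0,0,0]},{"delta_pos": [0,0,0.15],"turn": [0,0,0]},{"delta_pos": [0,0,0.1],"turn": [0,0,0]},{"delta_pos": [0,0,0],"turn": [0,0,0]}])

```text
time_s: 23.95
eef_pos: [0.5448, -0.2949, 0.1225]
eef_rot: [2.385, 2.044, -0.004]
contact_force: [-0.1, 0.3, -1.2]
gripper_width: 0.0332
grasp_force: 60.0
```

Call:
move_arm(steps=[{"delta_pos": [0,0,0.15],"turn": [0,0,0]},{"delta_pos": [0,0,0.1],"turn": [0,0,0]},{"delta_pos": [0,0,0],"turn": [0,0,0]}])

```text
time_s: 24.32
eef_pos: [0.5447, -0.2949, 0.1174]
eef_rot: [2.385, 2.044, -0.004]
contact_force: [-0.0, -1.2, -1.1]
gripper_width: 0.0331
grasp_force: 60.0
```

There is no stub at 47 mm in well 2. I go deeper to confirm.

Call:
move_arm(steps=[{"delta_pos": [0,0,0.3],"turn": [0,0,0]},{"delta_pos": [0,0,0.3],"turn": [0,0,0]},{"delta_pos": [0,0,0.3],"turn": [0,0,0]},{"delta_pos": [0,0,0.2],"turn": [0,0,0]},{"delta_pos": [0,0,0],"turn": [0,0,0]}])

```text
time_s: 24.95
eef_pos: [0.5446, -0.295, 0.0952]
eef_rot: [2.386, 2.044, -0.005]
contact_force: [-0.2, -0.2, -1.3]
gripper_width: 0.0329
grasp_force: 60.0
```

Call:
move_arm(steps=[{"delta_pos": [0,0,0.15],"turn": [0,0,0]},{"delta_pos": [0,0,0.1],"turn": [0,0,0]},{"delta_pos": [0,0,0],"turn": [0,0,0]}])

```text
time_s: 25.32
eef_pos: [0.5451, -0.2953, 0.0915]
eef_rot: [2.385, 2.043, -0.003]
contact_force: [-1.5, 0.6, 6.0]
gripper_width: 0.0329
grasp_force: 60.9
```

Well 2 is free: floor contact is 30 mm lower than in well 1. The task says to feel all three and there is time, so I check well 3 and come back.

Call:
move_arm(steps=[{"delta_pos": [0,0,-1],"turn": [0,0,0]},{"delta_pos": [0,0,-1],"turn": [0,0,0]},{"delta_pos": [0,0,-1],"turn": [0,0,0]},{"delta_pos": [0,0,-1],"turn": [0,0,0]},{"delta_pos": [0,0,-1],"turn": [0,0,0]},{"delta_pos": [-0.8,0.44,-0.2],"turn": [0,0,0]},{"delta_pos": [-0.8,0.44,0],"turn": [0,0,0]},{"delta_pos": [-0.8,0.44,0],"turn": [0,0,0]},{"delta_pos": [0,0,0],"turn": [0,0,0]}])

```text
time_s: 26.45
eef_pos: [0.5632, -0.3482, 0.1937]
eef_rot: [2.388, 2.041, -0.006]
contact_force: [0.1, -0.2, -0.5]
gripper_width: 0.0333
grasp_force: 60.0
```

```bash
python3 -c "
from wells import *
go(*at(3,.145))"
```

```text
3 rows  dp [-0.001, 0.002, 0.812] turn [-0.005, 0.007, -0.012] path [0.563, -0.348, 0.177] [0.563, -0.348, 0.161] [0.563, -0.348, 0.145]
```

Call:
move_arm(steps=[{"delta_pos": [0,0,0.8],"turn": [0,0,0]},{"delta_pos": [0,0,0.8],"turn": [0,0,0]},{"delta_pos": [0,0,0.8],"turn": [0,0,0]},{"delta_pos": [0,0,0.6],"turn": [0,0,0]},{"delta_pos": [0,0,0.2],"turn": [0,0,0]},{"delta_pos": [0,0,0],"turn": [0,0,0]}])

```text
time_s: 27.2
eef_pos: [0.5635, -0.3463, 0.1305]
eef_rot: [2.385, 2.044, -0.004]
contact_force: [-0.0, -0.0, 0.1]
gripper_width: 0.0332
grasp_force: 60.0
```

Call:
move_arm(steps=[{"delta_pos": [0,0,0.2],"turn": [0,0,0]},{"delta_pos": [0,0,0.15],"turn": [0,0,0]},{"delta_pos": [0,0,0.1],"turn": [0,0,0]},{"delta_pos": [0,0,0],"turn": [0,0,0]}])

```text
time_s: 27.7
eef_pos: [0.5636, -0.3464, 0.1217]
eef_rot: [2.385, 2.044, -0.004]
contact_force: [0.9, -0.4, -0.3]
gripper_width: 0.0335
grasp_force: 60.0
```

Call:
move_arm(steps=[{"delta_pos": [0,0,0.1],"turn": [0,0,0]},{"delta_pos": [0,0,0.05],"turn": [0,0,0]},{"delta_pos": [0,0,0],"turn": [0,0,0]}])

```text
time_s: 28.08
eef_pos: [0.564, -0.3471, 0.1214]
eef_rot: [2.384, 2.042, -0.003]
contact_force: [-5.0, 2.2, 19.1]
gripper_width: 0.0329
grasp_force: 62.6
```

Well 3 is blocked at 0.1214, the same height as well 1. I go back to well 2.

Call:
move_arm(steps=[{"delta_pos": [0,0,-1],"turn": [0,0,0]},{"delta_pos": [0,0,-1],"turn": [0,0,0]},{"delta_pos": [0,0,-1],"turn": [0,0,0]},{"delta_pos": [0,0,-0.8],"turn": [0,0,0]},{"delta_pos": [0.8,-0.44,0],"turn": [0,0,0]},{"delta_pos": [0.8,-0.44,0],"turn": [0,0,0]},{"delta_pos": [0.8,-0.44,0],"turn": [0,0,0]},{"delta_pos": [0,0,0],"turn": [0,0,0]}])

```text
time_s: 29.08
eef_pos: [0.5449, -0.2927, 0.1947]
eef_rot: [-2.383, -2.047, 0.003]
contact_force: [1.1, -0.8, -1.7]
gripper_width: 0.0333
grasp_force: 60.1
```

```bash
python3 -c "
from wells import *
t=at(2,.145);t=(np.array([.5448,-.2955,.145]),t[1]);go(*t)"
```

```text
3 rows  dp [-0.045, 0.007, 0.828] turn [-0.003, 0.003, -0.002] path [0.545, -0.294, 0.178] [0.545, -0.295, 0.162] [0.545, -0.296, 0.145]
```

Call:
move_arm(steps=[{"delta_pos": [-0.19,0,0.4],"turn": [0,0,0]},{"delta_pos": [0,0,0.8],"turn": [0,0,0]},{"delta_pos": [0,0,0.8],"turn": [0,0,0]},{"delta_pos": [0,0,0.5],"turn": [0,0,0]},{"delta_pos": [0,0,0],"turn": [0,0,0]}])

```text
time_s: 29.7
eef_pos: [0.5437, -0.2984, 0.1433]
eef_rot: [-2.385, -2.043, 0.005]
contact_force: [-0.5, -0.3, -1.2]
gripper_width: 0.0331
grasp_force: 60.1
```

Call:
move_arm(steps=[{"delta_pos": [0,0,0.4],"turn": [0,0,0]},{"delta_pos": [0,0,0.4],"turn": [0,0,0]},{"delta_pos": [0,0,0.4],"turn": [0,0,0]},{"delta_pos": [0,0,0.4],"turn": [0,0,0]},{"delta_pos": [0,0,0.3],"turn": [0,0,0]},{"delta_pos": [0,0,0],"turn": [0,0,0]}])

```text
time_s: 30.45
eef_pos: [0.5439, -0.2987, 0.1061]
eef_rot: [-2.386, -2.044, 0.005]
contact_force: [0.1, 0.5, -1.2]
gripper_width: 0.0329
grasp_force: 60.1
```

Call:
move_arm(steps=[{"delta_pos": [0.1,0,0.3],"turn": [0,0,0]},{"delta_pos": [0,0,0.25],"turn": [0,0,0]},{"delta_pos": [0,0,0.15],"turn": [0,0,0]},{"delta_pos": [0,0,0.1],"turn": [0,0,0]},{"delta_pos": [0,0,0],"turn": [0,0,0]}])

```text
time_s: 31.08
eef_pos: [0.5446, -0.297, 0.0915]
eef_rot: [2.385, 2.043, -0.004]
contact_force: [-2.8, 1.1, 8.0]
gripper_width: 0.0331
grasp_force: 61.1
```

The tube is on the floor of well 2. I release and withdraw upwards.

Call:
move_arm(steps=[{"delta_pos": [0,0,0],"turn": [0,0,0]},{"delta_pos": [0,0,0],"turn": [0,0,0]},{"delta_pos": [0,0,0],"turn": [0,0,0]},{"delta_pos": [0,0,0],"turn": [0,0,0]},{"delta_pos": [0,0,0],"turn": [0,0,0]},{"delta_pos": [0,0,-0.6],"turn": [0,0,0]},{"delta_pos": [0,0,-1],"turn": [0,0,0]},{"delta_pos": [0,0,-1],"turn": [0,0,0]},{"delta_pos": [0,0,-1],"turn": [0,0,0]},{"delta_pos": [0,0,-1],"turn": [0,0,0]},{"delta_pos": [0,0,-1],"turn": [0,0,0]},{"delta_pos": [0,0,0],"turn": [0,0,0]}], jaw=1)

```text
time_s: 32.58
eef_pos: [0.5458, -0.2972, 0.205]
eef_rot: [2.382, 2.041, -0.001]
contact_force: [0.0, 1.3, 0.7]
gripper_width: 0.0854
grasp_force: 0.0
```

Run:
```python
from wells import *
c=arm.camera('wrist');P,u,v=cloud(c);col=c['pixels'][v,u].astype(int)
k=(np.linalg.norm(P[:,:2]-H,axis=1)<.05)&(P[:,2]>.1)&(P[:,2]<.2)&(col[:,2]>col[:,0]+40);print('blue',k.sum(),np.percentile(P[k],[1,50,99],axis=0).round(4).tolist())
k=(np.linalg.norm(P[:,:2]-H,axis=1)<.05)&(P[:,2]>.13)&(P[:,2]<.2);print('top z',np.median(P[k][:,2]),'expected .158')
```

```text
blue 985 [[0.529, -0.3101, 0.1372], [0.5471, -0.2835, 0.1568], [0.5617, -0.2762, 0.1587]]
top z 0.1576799333366092 expected .158
```

The cap top is at 0.158, exactly fully home.

```bash
python3 -c "
from station import arm
print(arm.hand_in())"
```

```text
the job is handed in; nothing more can be done
None
```

The tube was laid in the rest and retaken by its cap; it felt wells 1 and 3 blocked and well 2 free, now stands fully home in well 2 (cap top 0.158 m, as expected), and the job was handed in with about 33 s on the clock; I didn't re-image the beaker, violet bottle and red cup at the end.

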